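# Packing block home against the hidden slats of a bamboo lay-up jig

## Robot

A 7-joint arm with a two-finger parallel gripper is mounted at the origin on the work surface. World frame = base frame: x ahead of the robot, y to its left, z up, the work surface at z = 0. Lengths are in m, angles in rad, forces in N, time in s.
With the tool pointing down it reaches from about 0.4 to 0.85 m from the base axis. Payload 6.9 kg.
Tool frame: the origin (TCP) lies on the centre line of the jaws, within the pads' length; the fingertips stand 25 mm ahead of it and the grasp point (between the pads) lies 6 mm ahead of it; y points along the fingers, x is the direction in which the jaws open and shut, and the axes are right-handed (so a half turn about y gives the same grasp; the last joint's range is limited). The gripper opens to 85 mm and grips with 20 to 120 N. Pads are 22 mm wide; open, the fingers measure 114 mm over their backs; the gripper's body (76 mm by 85 mm) begins 54 mm behind the grasp point. The pads swing forward as they close: fully open they stand 13 mm farther back than shut.
Start: joints at [-1.058, 0.507, -0.238, 1.5, 0.126, 1.149, -0.155], TCP at [0.248, 0.574, 0.256] pointing down, gripper open.
Joint ranges: [-3.08, 3.08], [-0.24, 2.05], [-1.43, 1.35], [0, 2.5], [-1.52, 4.66], [0.17, 1.96], [-2.89, 2.89]. Speed limits (rad/s): [2.39, 2.39, 3.14, 3.14, 3.14, 3.14, 3.14].

## Interface

Orientations are given as a unit quaternion [w, x, y, z].
In Python, from rig import manip gives the robot as it stands. The module is installed in compiled form; this text tells all that it offers.
- The arm moves only by the tool jog_arm, never from a script. Its argument "targets" is a list of rows, each an object of numbers: "dx", "dy", "dz": the shift along the world's x, y, z in m; "spin": the turn about the world's z in rad. A call has 1 to 12 rows; each row is the pose to reach, as a shift and turn from the pose measured when the call began; what a row does not reach only later rows make up. A row lasts 1/8 s, in which the tool goes at most 62.5 mm and 10.7 degrees, less where a joint would pass 70% of its speed; a pose out of reach is approached as far as the arm can. A call with a gripper value outside its range is refused whole. "hand" is the finger opening in m, from 0 to 0.0854, set as the call begins (left out, the last holds). The fingers move at their own pace and stop on an object; "squeeze" is the grip in N (left out, the last holds). Time passes only in rows, so rows that repeat a pose let the fingers close. It gives the time, the measured TCP pose, the force and the opening at its end, in the units of the state.
- manip.get_obs(): the state, without advancing time (a new reading comes with each control period).
- manip.snapshot(name): name is "side" or "top"; returns the picture (480x640x3 uint8, red, green, blue); there is no depth.
- manip.get_calibration(name): a dict with "K" (3x3 intrinsics, pixels), "cam_to_world" (4x4, takes a point from camera to world coordinates). Camera axes: x right, y down, z forward; pixel columns grow to the right and rows downward; lengths in m; the calibration is good to about 2 mm. A picture is of the moment at which its call begins. get_calibration takes no time and is no camera call.
- manip.finish_job(): hands the job in, once; it reports no verdict.
The state is a dict: "clock": time; "joints": joint angles; "joint_velocities": joint speeds; "tau": joint torques, N m; "tcp_pos": TCP position; "orientation": TCP orientation; "ft_force": force on the tool from outside, world axes, zero at the start; "ft_torque": the same for the moment, N m; "finger_gap": finger opening in m.
Only numpy, scipy, OpenCV 4.12 (cv2) and the standard library are available. Lean on these libraries where they do the work, as an engineer would, in place of code of your own. Each camera call takes 0.05 s, during which the arm holds its last target.

## Task

Put the packing block, the longer dark wooden bar whose upright grip stands at one end, flat into the open end of the jig's channel with the end away from the grip leading, and slide it in under the roof until you feel it come up against the slats hidden there. Push gently, do not ram the slats, then let go and leave the block lying there against them. Leave the shorter bar with its grip in the middle where it is.

Things in the scene. Friction and masses are not known exactly. Their poses are not given: they have to be found in the camera images.
- packer_grip (a point): Centre of the packing block's grip. Loose dark wood bar, 0.09-0.18 kg, 140 long (x), 44 wide, 26 high, lying flat. Grip: upright flat piece 36 long (x), 20 thick (y), from the bar's top to 86 above its underside; hold across the 20. Point: on the centre line, 56 above the underside, 30 from the tail; x points to the plain leading end, 110 mm ahead; z up.
- jig: Fixed wooden jig 340 long (x), 100 wide. Origin: centre of its underside; x runs along the channel to its closed end. Channel on the centre line: 60 wide, floor 10 above the table, rails' tops at 30. Open above from x = -170 to +10 mm, then roofed to the end (underside 44, top 58): room for the bar, not its grip. Seated, the grip's centre is 35 mm or more short of the roof.
- slats_face (a point): Middle of the near face of the glued-up bamboo slats, a stop in the channel (56 wide, 22 high), out of sight under the roof, sprung: yields 8 mm at 1.5 N/mm, then rigid. Its depth varies: 20 to 65 mm inside the roof's edge, face square to the channel. Point: 11 above the channel floor, on the centre line; x points to the closed end. Seated, the grip's centre is 110 mm before this face.
- tamper_grip (a point): Centre of the grip of the other loose bar, to be left alone: same dark wood and section but only 100 long, with the same upright grip on its middle. Point: 56 above its underside; x along the bar, z up.

How it is judged:
By the outcome, as a careful person would: the job done as asked, in the order asked, and still so for the second after the job is handed in, with the robot touching nothing.
It also fails if it takes over 48 s, if anything falls off the work surface, if the arm or the gripper's body presses on something with over 40 N, if the wrist force passes 120 N, or if a joint passes its speed limit or range.

## Working session

There is one attempt and no reset: what is moved stays moved. The work goes in short steps, Python scripts to look and compute and a tool call to move; the robot and the scene stay as the last step left them, time stands still between calls to the robot, and variables do not carry over. Pictures are saved under pics/ and viewed, and the job is handed in when it is done.

Besides the shell and the picture viewer there is one more tool, called after ">>>" as name(argument=value, ...) on one line, values as JSON. jog_arm: Moves the arm, as the interface text tells. Its arguments: {"type":"object","properties":{"targets":{"type":"array","items":{"type":"object","properties":{"dx":{"type":"number"},"dy":{"type":"number"},"dz":{"type":"number"},"spin":{"type":"number"}}}},"hand":{"type":"number"},"squeeze":{"type":"number"}},"required":["targets"]}

```bash
mkdir -p pics; python3 - <<'E'
from rig import manip
import cv2, numpy as np
np.set_printoptions(precision=4,suppress=True)
for n in ("side","top"):
    cv2.imwrite(f"pics/{n}0.png",manip.snapshot(n)[:,:,::-1]); c=manip.get_calibration(n); print(n,c["K"],c["cam_to_world"])
o=manip.get_obs()
for k in o: print(k,o[k])
E
```

```text
side [[495.1721   0.     325.7207]
 [  0.     495.1721 239.4508]
 [  0.       0.       1.    ]] [[-0.7661 -0.3931  0.5085  0.1202]
 [-0.6426  0.4563 -0.6155  0.4778]
 [ 0.0099 -0.7983 -0.6022  0.6037]
 [ 0.      0.      0.      1.    ]]
top [[609.9318   0.     312.9795]
 [  0.     609.9318 239.4775]
 [  0.       0.       1.    ]] [[ 0.0199 -0.9957  0.0906  0.467 ]
 [-0.9995 -0.0178  0.0243 -0.0473]
 [-0.0226 -0.0911 -0.9956  1.1905]
 [ 0.      0.      0.      1.    ]]
clock 0.1
joints [-1.0575  0.5082 -0.2375  1.501   0.1257  1.1489 -0.1548]
joint_velocities [-0.0011 -0.0018  0.0009 -0.0023 -0.0009 -0.0003 -0.    ]
tau [ -0.0058 -62.1833  -2.1953 -25.0207   0.0124   0.0079  -0.    ]
tcp_pos [0.2478 0.5733 0.2555]
orientation [-0.5906  0.5912  0.3879 -0.3889]
ft_force [-0.4277 -1.0365  0.6803]
ft_torque [0.0522 0.0279 0.0611]
finger_gap 0.08555690458918694
```

View pics/side0.png

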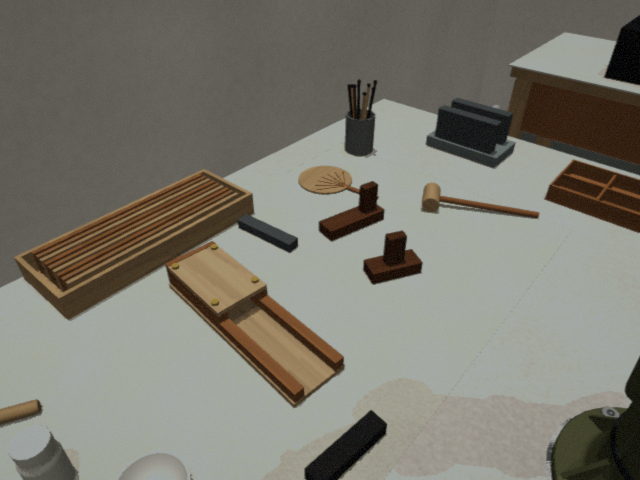

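View pics/top0.png

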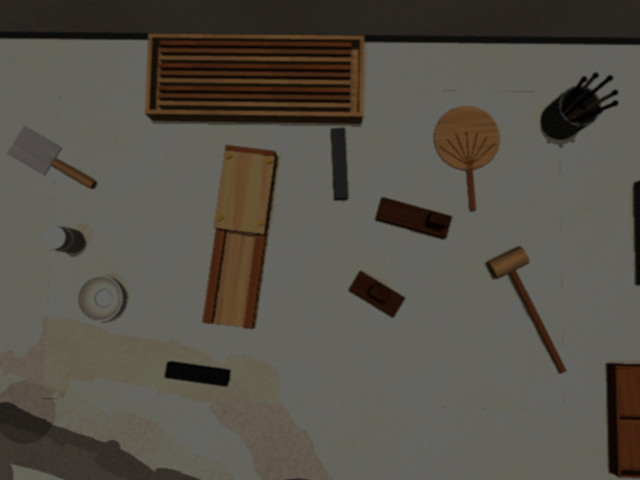

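The top picture shows the packer around (413,218) with its grip at the right end (436,222), and the tamper around (377,293). The jig runs from (230,325) at the open end to (250,148). The side picture shows the packer at (352,215) and the jig's open end near (318,380). Next I'll measure these.

```bash
cat > h.py <<'E'
import numpy as np, cv2
from rig import manip
def ray(n,uv,z):
    c=manip.get_calibration(n);T=np.array(c["cam_to_world"]);K=np.array(c["K"])
    d=T[:3,:3]@np.linalg.inv(K)@np.array([uv[0],uv[1],1.]);o=T[:3,3]
    return o+d*(z-o[2])/d[2]
def proj(n,p):
    c=manip.get_calibration(n);T=np.linalg.inv(np.array(c["cam_to_world"]));q=np.array(c["K"])@(T[:3,:3]@np.array(p)+T[:3,3]);return q[:2]/q[2]
E
python3 - <<'E'
import cv2,numpy as np
a=cv2.imread("pics/top0.png")
f=lambda im,x,y,w,h,s,g:cv2.resize(np.clip(im[y:y+h,x:x+w].astype(float)*g,0,255).astype(np.uint8),None,fx=s,fy=s,interpolation=cv2.INTER_CUBIC)
cv2.imwrite("pics/t_pack.png",f(a,340,180,130,100+40,4,2.5))
cv2.imwrite("pics/t_jig.png",f(a,190,135,100,200,3,2))
b=cv2.imread("pics/side0.png")
cv2.imwrite("pics/s_pack.png",f(b,300,170,140,120,5,2))
for n,im,roi in(("top",a,(340,180,130,140)),("side",b,(300,170,140,120))):
    x,y,w,h=roi;c=im[y:y+h,x:x+w].astype(int)
    hsv=cv2.cvtColor(im[y:y+h,x:x+w],cv2.COLOR_BGR2HSV)
    print(n,np.median(c.reshape(-1,3),0))
    m=((c[:,:,2]<(75 if n=="top" else 130))&(hsv[:,:,1]>100)).astype(np.uint8)*255
    cs,_=cv2.findContours(m,cv2.RETR_EXTERNAL,cv2.CHAIN_APPROX_NONE)
    for k in cs:
        if cv2.contourArea(k)>150:
            k=k+np.array([x,y]); print(cv2.contourArea(k),cv2.minAreaRect(k),cv2.approxPolyDP(k,2.0,True).reshape(-1,2).tolist())
E
```

```text
top [92. 98. 99.]
1078.0 ((376.3349914550781, 293.6480712890625), (51.44824981689453, 22.320932388305664), 31.701427459716797) [[360, 272], [350, 290], [392, 316], [403, 297]]
1541.0 ((413.0697021484375, 217.6795196533203), (71.9911880493164, 22.918540954589844), 15.64224624633789) [[382, 198], [377, 219], [436, 236], [445, 236], [449, 216]]
side [160. 169. 163.]
1562.5 ((389.493408203125, 260.20758056640625), (47.63466262817383, 52.382198333740234), 59.34933090209961) [[401, 231], [387, 234], [385, 256], [365, 260], [364, 267], [372, 282], [419, 270], [419, 259], [411, 250], [403, 249], [405, 235]]
179.0 ((431.10003662109375, 198.80001831054688), (15.944732666015625, 24.66451072692871), 4.763641834259033) [[426, 186], [423, 206], [426, 210], [432, 211], [438, 205], [438, 187], [436, 200], [424, 198]]
1562.0 ((347.4962463378906, 204.9009246826172), (59.08225631713867, 65.1888427734375), 76.50426483154297) [[315, 185], [346, 185], [341, 190], [327, 193], [347, 188], [361, 195], [358, 207], [320, 222], [320, 230], [331, 239], [382, 218], [382, 209], [374, 204], [376, 184], [373, 182], [362, 185], [360, 190], [335, 178], [338, 183], [324, 182], [336, 182], [335, 185]]
```

View pics/t_pack.png

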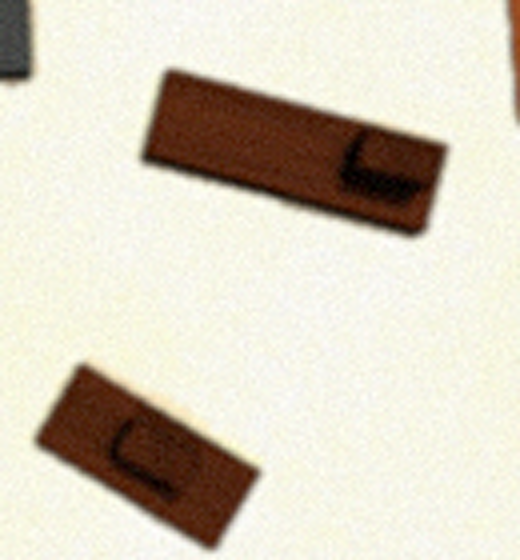

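View pics/t_jig.png

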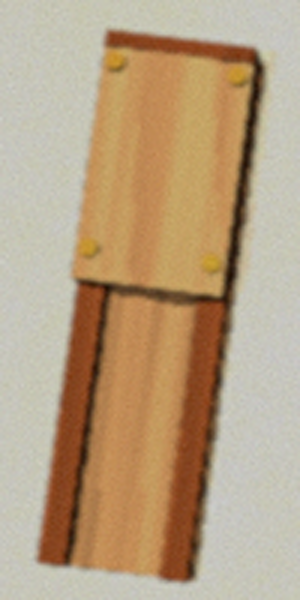

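View pics/s_pack.png

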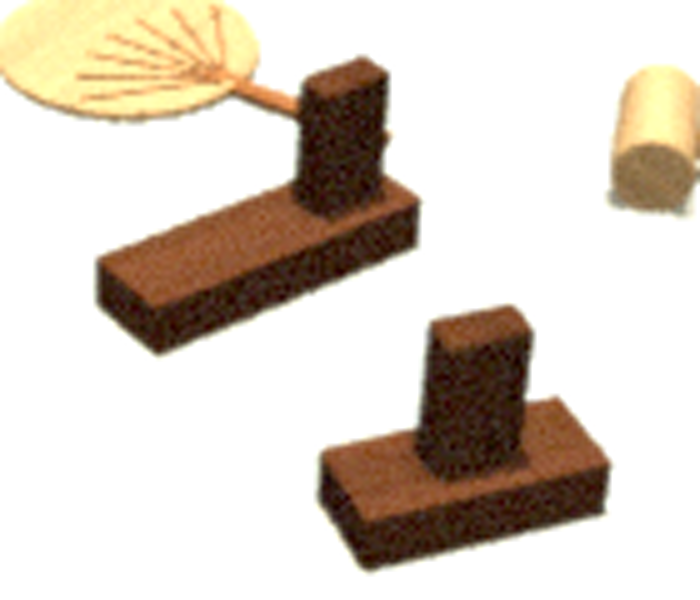

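```bash
python3 - <<'E'
from h import *
np.set_printoptions(precision=4,suppress=True)
def show(n,l,z):
    P=[ray(n,p,z) for p in l]
    for p in P: print(n,p)
    P=np.array(P)[:,:2]
    for i in range(len(P)):
        d=P[(i+1)%len(P)]-P[i]; print("  len %.4f ang %.2f"%(np.hypot(*d),np.degrees(np.arctan2(d[1],d[0]))))
    return P
o4=lambda l:[(x/4+340-.4,y/4+180-.4) for x,y in l]
o3=lambda l:[(x/3+190-.3,y/3+135-.3) for x,y in l]
o5=lambda l:[(x/5+300-.4,y/5+170-.4) for x,y in l]
print("packer top face");show("top",o4([(168,70),(447,147),(425,230),(145,158)]),.026)
print("side packer top");show("side",o5([(98,260),(155,305),(418,205)]),.026)
print("side packer grip top");P=show("side",o5([(302,78),(365,58),(387,72),(322,95)]),.086);print(P.mean(0))
print("tamper");show("side",o5([(430,322),(515,308),(531,330),(440,348)]),.086)
print("jig rails top open end");show("top",o3([(38,560),(193,578)]),.03)
print("roof");show("top",o3([(75,277),(222,297),(254,66),(107,48)]),.058)
E
python3 - <<'E'
import cv2,numpy as np
b=cv2.imread("pics/side0.png")
c=b[230:415,155:355];cv2.imwrite("pics/s_jig.png",cv2.resize(np.clip(c*1.3,0,255).astype(np.uint8),None,fx=3,fy=3,interpolation=cv2.INTER_CUBIC))
E
```

```text
packer top face
top [ 0.6572 -0.1494  0.026 ]
top [ 0.6222 -0.2829  0.026 ]
top [ 0.5821 -0.2725  0.026 ]
top [ 0.6144 -0.1388  0.026 ]
  len 0.1381 ang -104.72
  len 0.0414 ang 165.36
  len 0.1375 ang 76.40
  len 0.0441 ang -13.89
side packer top
side [ 0.6569 -0.1502  0.026 ]
side [ 0.6195 -0.1413  0.026 ]
side [ 0.5812 -0.2688  0.026 ]
  len 0.0384 ang 166.66
  len 0.1331 ang -106.71
  len 0.1407 ang 57.47
side packer grip top
side [ 0.6223 -0.2372  0.086 ]
side [ 0.6123 -0.2671  0.086 ]
side [ 0.5989 -0.2639  0.086 ]
side [ 0.6083 -0.2319  0.086 ]
  len 0.0315 ang -108.53
  len 0.0138 ang 166.25
  len 0.0333 ang 73.74
  len 0.0151 ang -20.93
[ 0.6105 -0.25  ]
tamper
side [ 0.4876 -0.1326  0.086 ]
side [ 0.4694 -0.1594  0.086 ]
side [ 0.4579 -0.1519  0.086 ]
side [ 0.4763 -0.1222  0.086 ]
  len 0.0324 ang -124.20
  len 0.0137 ang 147.03
  len 0.0349 ang 58.29
  len 0.0154 ang -42.48
jig rails top open end
top [0.413  0.1876 0.03  ]
top [0.4038 0.0891 0.03  ]
  len 0.0989 ang -95.34
  len 0.0989 ang 84.66
roof
top [0.5902 0.1651 0.058 ]
top [0.5793 0.0727 0.058 ]
top [0.7259 0.0565 0.058 ]
top [0.7361 0.1499 0.058 ]
  len 0.0931 ang -96.75
  len 0.1476 ang -6.31
  len 0.0939 ang 83.77
  len 0.1467 ang 174.03
```

View pics/s_jig.png

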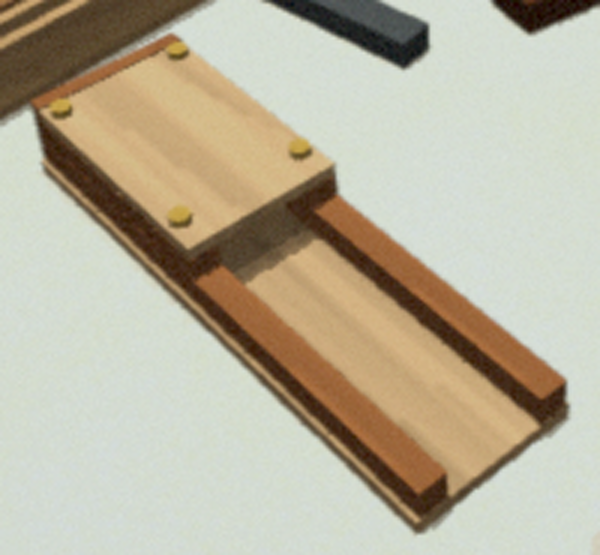

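```bash
python3 - <<'E'
from h import *
from scipy.spatial.transform import Rotation as R
q=manip.get_obs()["orientation"];M=R.from_quat([q[1],q[2],q[3],q[0]]).as_matrix();print(M.round(3));print(np.degrees(np.arctan2(M[1,0],M[0,0])))
E
```

```text
[[ 0.397 -0.001 -0.918]
 [ 0.918 -0.002  0.397]
 [-0.002 -1.    -0.   ]]
66.63453180724684
```

>>> jog_arm(targets=[{"dx":0.03,"dy":-0.047,"spin":-0.1},{"dx":0.06,"dy":-0.094,"spin":-0.22},{"dx":0.09,"dy":-0.141,"spin":-0.34},{"dx":0.12,"dy":-0.188,"spin":-0.46},{"dx":0.15,"dy":-0.235,"spin":-0.58},{"dx":0.18,"dy":-0.282,"spin":-0.7},{"dx":0.21,"dy":-0.329,"spin":-0.82},{"dx":0.24,"dy":-0.376,"spin":-0.94},{"dx":0.27,"dy":-0.423,"spin":-1.06},{"dx":0.282,"dy":-0.475,"spin":-1.18},{"dx":0.294,"dy":-0.527,"spin":-1.3},{"dx":0.306,"dy":-0.579,"spin":-1.41}], hand=0.085, squeeze=50)

```text
invalid input at $.targets[0]: expected keys dx, dy, dz, spin
```

>>> jog_arm(targets=[{"dx":0.03,"dy":-0.047,"dz":0,"spin":-0.1},{"dx":0.06,"dy":-0.094,"dz":0,"spin":-0.22},{"dx":0.09,"dy":-0.141,"dz":0,"spin":-0.34},{"dx":0.12,"dy":-0.188,"dz":0,"spin":-0.46},{"dx":0.15,"dy":-0.235,"dz":0,"spin":-0.58},{"dx":0.18,"dy":-0.282,"dz":0,"spin":-0.7},{"dx":0.21,"dy":-0.329,"dz":0,"spin":-0.82},{"dx":0.24,"dy":-0.376,"dz":0,"spin":-0.94},{"dx":0.27,"dy":-0.423,"dz":0,"spin":-1.06},{"dx":0.282,"dy":-0.475,"dz":0,"spin":-1.18},{"dx":0.294,"dy":-0.527,"dz":0,"spin":-1.3},{"dx":0.306,"dy":-0.579,"dz":0,"spin":-1.41}], hand=0.085, squeeze=50)

```text
clock: 1.6
tcp_pos: [0.5538, -0.0073, 0.2553]
orientation: [0.702, -0.702, 0.089, -0.088]
ft_force: [0.3, -0.6, -1.0]
finger_gap: 0.0848
```

>>> jog_arm(targets=[{"dx":0.014,"dy":-0.055,"dz":0,"spin":0},{"dx":0.028,"dy":-0.11,"dz":0,"spin":0},{"dx":0.042,"dy":-0.165,"dz":-0.02,"spin":0},{"dx":0.055,"dy":-0.215,"dz":-0.05,"spin":0},{"dx":0.055,"dy":-0.243,"dz":-0.08,"spin":0},{"dx":0.055,"dy":-0.243,"dz":-0.1,"spin":0},{"dx":0.055,"dy":-0.243,"dz":-0.1,"spin":0}])

```text
clock: 2.48
tcp_pos: [0.6076, -0.2499, 0.153]
orientation: [0.702, -0.701, 0.091, -0.086]
ft_force: [-0.7, 0.6, 1.3]
finger_gap: 0.0851
```

```bash
python3 - <<'E'
from h import *
o=manip.get_obs();print(o["clock"],o["tcp_pos"],o["joints"],o["ft_force"])
a=manip.snapshot("side");b=manip.snapshot("top")
x=a[100:300,280:480];cv2.imwrite("pics/s1.png",cv2.resize(x[:,:,::-1],None,fx=3,fy=3,interpolation=cv2.INTER_CUBIC))
x=np.clip(b[150:300,350:500].astype(float)*2.2,0,255).astype(np.uint8);cv2.imwrite("pics/t1.png",cv2.resize(x[:,:,::-1],None,fx=3,fy=3))
E
```

```text
2.475 [ 0.6075873  -0.24986328  0.15303632] [ 0.21681868  0.65509743  0.23707589  1.54288299 -0.17379358  0.97106906
  0.25483797] [-0.71704047  0.61281827  1.26014061]
```

View pics/s1.png

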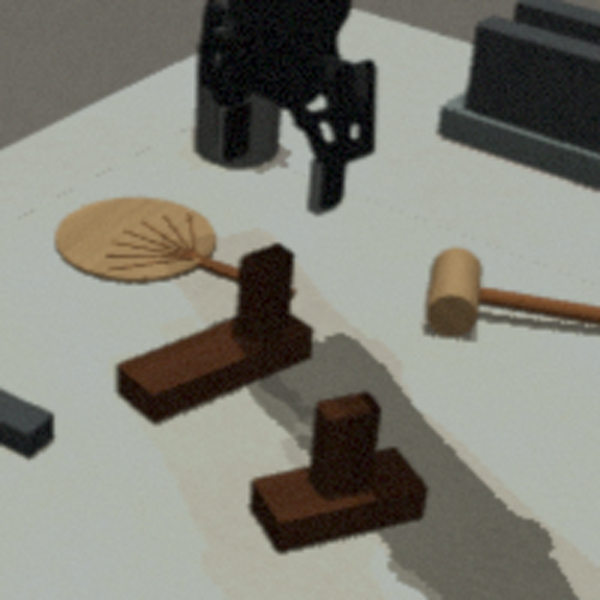

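View pics/t1.png

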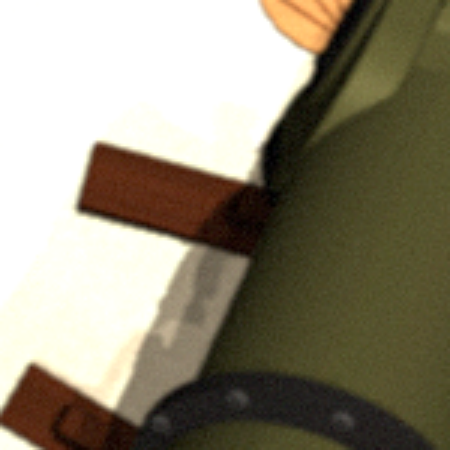

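```bash
python3 - <<'E'
from h import *
t=np.array([.6076,-.2499,.153])
for s in(-.043,-.057,.043): print(proj("side",t+[.969*s,-.249*s,-.015]),proj("top",t+[.969*s,-.249*s,-.015]))
print(proj("side",[.609,-.2505,.086]))
E
```

```text
[385.61590819 171.27572574] [439.0805116  239.89706714]
[390.49018919 174.26885155] [437.03920101 247.70031507]
[357.60042866 154.07239767] [451.5231791  192.33290907]
[369.15797663 184.87886906]
```

The side view shows the near fingertip at (388,170), where the projection puts it at (386–390, 171–174). So the hand is centred over the grip, whose top is at (369,185). I'll descend.

>>> jog_arm(targets=[{"dx":0.002,"dy":0,"dz":-0.025,"spin":0},{"dx":0.002,"dy":0,"dz":-0.05,"spin":0},{"dx":0.002,"dy":0,"dz":-0.075,"spin":0},{"dx":0.002,"dy":0,"dz":-0.09,"spin":0},{"dx":0.002,"dy":0,"dz":-0.09,"spin":0}])

```text
clock: 3.2
tcp_pos: [0.6111, -0.2492, 0.0655]
orientation: [0.702, -0.701, 0.089, -0.087]
ft_force: [-0.8, -0.6, -0.5]
finger_gap: 0.085
```

>>> jog_arm(targets=[{"dx":0,"dy":0,"dz":0,"spin":0},{"dx":0,"dy":0,"dz":0,"spin":0},{"dx":0,"dy":0,"dz":0,"spin":0},{"dx":0,"dy":0,"dz":0,"spin":0},{"dx":0,"dy":0,"dz":0,"spin":0},{"dx":0,"dy":0,"dz":0,"spin":0}], hand=0, squeeze=50)

```text
clock: 3.95
tcp_pos: [0.6114, -0.2494, 0.066]
orientation: [0.702, -0.701, 0.089, -0.087]
ft_force: [-1.0, -0.0, 6.5]
finger_gap: 0.0193
```

>>> jog_arm(targets=[{"dx":0,"dy":0,"dz":0.03,"spin":0},{"dx":0,"dy":0,"dz":0.07,"spin":0},{"dx":0,"dy":0,"dz":0.11,"spin":0},{"dx":-0.01,"dy":0.02,"dz":0.13,"spin":-0.1},{"dx":-0.02,"dy":0.06,"dz":0.13,"spin":-0.25},{"dx":-0.035,"dy":0.1,"dz":0.13,"spin":-0.4},{"dx":-0.05,"dy":0.14,"dz":0.13,"spin":-0.55},{"dx":-0.07,"dy":0.18,"dz":0.13,"spin":-0.7},{"dx":-0.09,"dy":0.22,"dz":0.13,"spin":-0.85},{"dx":-0.11,"dy":0.26,"dz":0.13,"spin":-1.0},{"dx":-0.13,"dy":0.3,"dz":0.13,"spin":-1.15},{"dx":-0.145,"dy":0.34,"dz":0.13,"spin":-1.28}])

```text
clock: 5.45
tcp_pos: [0.465, 0.0918, 0.1956]
orientation: [0.509, -0.509, 0.491, -0.49]
ft_force: [0.8, 0.5, -1.0]
finger_gap: 0.0191
```

```bash
cat > st.py <<'E'
from h import *
import sys
from scipy.spatial.transform import Rotation as R
o=manip.get_obs();q=o["orientation"];M=R.from_quat([q[1],q[2],q[3],q[0]]).as_matrix()
t=o["tcp_pos"];O=np.array([.4966,.1287]);a=np.radians(-6.2);d=np.array(t[:2])-O;u=np.array([np.cos(a),np.sin(a)])
print("clk %.2f"%o["clock"],t,"F",o["ft_force"].round(1),"T",o["ft_torque"].round(2),"gap %.4f"%o["finger_gap"],"block yaw %.2f"%(np.degrees(np.arctan2(M[1,0],M[0,0]))+90),"jig x %.4f y %.4f"%(-.08+d@u,d@np.array([-u[1],u[0]])),"j",o["joints"].round(2),"tilt",M[2].round(3))
E
python3 st.py
```

```text
clk 5.45 [0.46503264 0.09183952 0.19564194] F [ 0.8  0.5 -1. ] T [ 0.03 -0.06 -0.03] gap 0.0191 block yaw 2.12 jig x -0.1074 y -0.0401 j [-0.7   0.4   0.65  1.98 -0.32  0.86 -1.42] tilt [-0.002 -1.    -0.001]
```

>>> jog_arm(targets=[{"dx":-0.005,"dy":0.025,"dz":0,"spin":-0.1},{"dx":-0.008,"dy":0.041,"dz":-0.02,"spin":-0.145},{"dx":-0.008,"dy":0.041,"dz":-0.05,"spin":-0.145},{"dx":-0.008,"dy":0.041,"dz":-0.075,"spin":-0.145},{"dx":-0.008,"dy":0.041,"dz":-0.085,"spin":-0.145},{"dx":-0.008,"dy":0.041,"dz":-0.085,"spin":-0.145}])

```text
clock: 6.2
tcp_pos: [0.4568, 0.1326, 0.1103]
orientation: [0.472, -0.472, 0.527, -0.526]
ft_force: [-0.3, 0.1, -1.0]
finger_gap: 0.0198
```

```bash
python3 st.py; python3 - <<'E'
from h import *
a=manip.snapshot("side");b=manip.snapshot("top")
x=np.clip(a[220:410,150:400].astype(float)*1.3,0,255).astype(np.uint8);cv2.imwrite("pics/s2.png",cv2.resize(x[:,:,::-1],None,fx=3,fy=3,interpolation=cv2.INTER_CUBIC))
x=np.clip(b[130:340,180:330].astype(float)*2.2,0,255).astype(np.uint8);cv2.imwrite("pics/t2.png",cv2.resize(x[:,:,::-1],None,fx=2.8,fy=2.8))
E
```

```text
clk 6.20 [0.45676762 0.13261952 0.11033884] F [-0.3  0.1 -1. ] T [0.01 0.05 0.03] gap 0.0198 block yaw -6.21 jig x -0.1200 y -0.0004 j [-0.73  0.53  0.58  2.08 -0.48  0.66 -1.5 ] tilt [-0.001 -1.    -0.002]
```

View pics/s2.png

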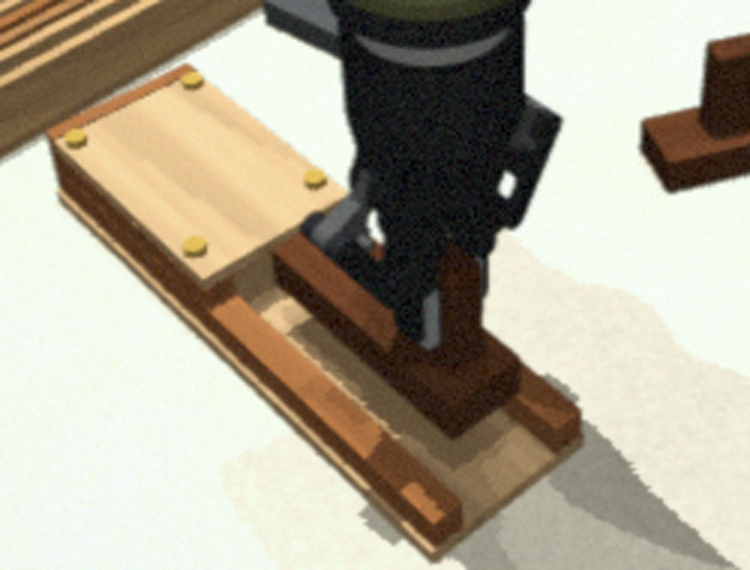

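View pics/t2.png

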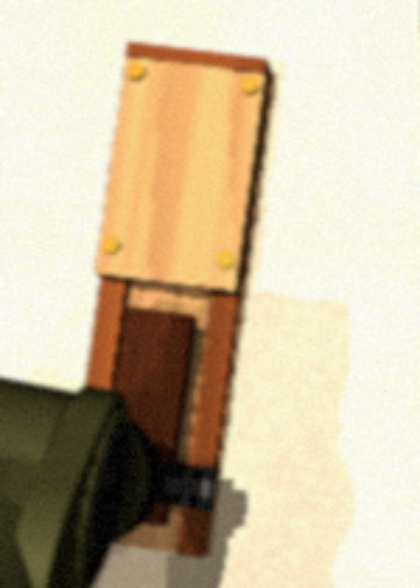

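```bash
python3 - <<'E'
from h import *
O=np.array([.4966,.1287]);a=np.radians(-6.2);u=np.array([np.cos(a),np.sin(a)]);v=np.array([-u[1],u[0]])
J=lambda p:(round(-.08+(p[:2]-O)@u,4),round((p[:2]-O)@v,4))
f=lambda x,y:(x/2.8+180-.3,y/2.8+130-.3)
for n,x,y,z in(("lead L",128,308,.070),("lead R",195,318,.070),("R rail inner",212,298,.03),("R rail outer",238,296,.03),("Rrail outer low",207,553,.03),("L rail inner",127,284,.03),("L rail outer",97,282,.03),("L rail outer",88,380,.03)):
    print(n,J(ray("top",f(x,y),z)))
g=lambda x,y:(x/3+150-.3,y/3+220-.3)
for n,x,y,z in(("lead near top",275,252,.07),("tail near top",448,398,.07),("tail far top",520,352,.07),("near rail in-top end",462,500,.03),("near rail out-top",432,515,.03),("far rail in top end",545,425,.03),("far rail out-top end",580,405,.03)): print("side",n,J(ray("side",g(x,y),z)))
E
```

```text
lead L (np.float64(-0.0128), np.float64(0.0208))
lead R (np.float64(-0.0138), np.float64(-0.0242))
R rail inner (np.float64(0.004), np.float64(-0.0283))
R rail outer (np.float64(0.0076), np.float64(-0.0458))
Rrail outer low (np.float64(-0.1677), np.float64(-0.0486))
L rail inner (np.float64(0.0063), np.float64(0.0309))
L rail outer (np.float64(0.005), np.float64(0.0516))
L rail outer (np.float64(-0.0623), np.float64(0.0482))
side lead near top (np.float64(-0.0144), np.float64(0.0192))
side tail near top (np.float64(-0.1457), np.float64(0.0179))
side tail far top (np.float64(-0.1482), np.float64(-0.0252))
side near rail in-top end (np.float64(-0.1691), np.float64(0.0311))
side near rail out-top (np.float64(-0.1658), np.float64(0.0465))
side far rail in top end (np.float64(-0.1645), np.float64(-0.0269))
side far rail out-top end (np.float64(-0.1675), np.float64(-0.0479))
```

The side and top views agree. The block lies at jig y of about -2 mm and the channel at about +1 mm, with 8 mm clearance each side. I'll shift 3 mm in y and lower the block.

>>> jog_arm(targets=[{"dx":0,"dy":0.003,"dz":-0.01,"spin":0},{"dx":0,"dy":0.003,"dz":-0.02,"spin":0},{"dx":0,"dy":0.003,"dz":-0.028,"spin":0},{"dx":0,"dy":0.003,"dz":-0.032,"spin":0},{"dx":0,"dy":0.003,"dz":-0.033,"spin":0},{"dx":0,"dy":0.003,"dz":-0.033,"spin":0}])

```text
clock: 7.05
tcp_pos: [0.4576, 0.1356, 0.0783]
orientation: [0.473, -0.471, 0.527, -0.526]
ft_force: [0.9, -0.6, -0.7]
finger_gap: 0.0194
```

```bash
python3 st.py
```

```text
clk 7.05 [0.45760581 0.13564937 0.07832785] F [ 0.9 -0.6 -0.7] T [0.01 0.06 0.02] gap 0.0194 block yaw -6.21 jig x -0.1195 y 0.0027 j [-0.69  0.58  0.53  2.11 -0.53  0.58 -1.46] tilt [-0.002 -1.     0.   ]
```

>>> jog_arm(targets=[{"dx":0,"dy":0,"dz":-0.001,"spin":0},{"dx":0,"dy":0,"dz":-0.002,"spin":0},{"dx":0,"dy":0,"dz":-0.002,"spin":0}])

```text
clock: 7.42
tcp_pos: [0.4576, 0.1357, 0.0763]
orientation: [0.473, -0.471, 0.527, -0.526]
ft_force: [-0.1, 0.5, -1.5]
finger_gap: 0.0197
```

>>> jog_arm(targets=[{"dx":0,"dy":0,"dz":-0.001,"spin":0},{"dx":0,"dy":0,"dz":-0.001,"spin":0}])

```text
clock: 7.68
tcp_pos: [0.4576, 0.1357, 0.0759]
orientation: [0.473, -0.471, 0.527, -0.526]
ft_force: [-2.7, -0.2, 6.6]
finger_gap: 0.0197
```

>>> jog_arm(targets=[{"dx":0,"dy":0,"dz":0.0006,"spin":0},{"dx":0.008,"dy":-0.0009,"dz":0.0006,"spin":0},{"dx":0.016,"dy":-0.0017,"dz":0.0006,"spin":0},{"dx":0.024,"dy":-0.0026,"dz":0.0006,"spin":0},{"dx":0.03,"dy":-0.0033,"dz":0.0006,"spin":0},{"dx":0.03,"dy":-0.0033,"dz":0.0006,"spin":0}])

```text
clock: 8.43
tcp_pos: [0.4882, 0.1322, 0.0764]
orientation: [0.473, -0.471, 0.527, -0.526]
ft_force: [-0.2, -0.4, -0.9]
finger_gap: 0.0197
```

```bash
python3 st.py
```

```text
clk 8.43 [0.48815252 0.13220324 0.07640416] F [-0.2 -0.4 -0.9] T [ 0.07  0.04 -0.05] gap 0.0197 block yaw -6.24 jig x -0.0888 y 0.0026 j [-0.65  0.61  0.53  2.04 -0.53  0.62 -1.45] tilt [-0.003 -1.     0.001]
```

>>> jog_arm(targets=[{"dx":0.002,"dy":-0.0002,"dz":0,"spin":0},{"dx":0.004,"dy":-0.0004,"dz":0,"spin":0},{"dx":0.006,"dy":-0.0006,"dz":0,"spin":0},{"dx":0.006,"dy":-0.0006,"dz":0,"spin":0}])

```text
clock: 8.93
tcp_pos: [0.4943, 0.1316, 0.0764]
orientation: [0.473, -0.471, 0.527, -0.526]
ft_force: [-0.6, -0.1, -2.6]
finger_gap: 0.0195
```

>>> jog_arm(targets=[{"dx":0.002,"dy":-0.0002,"dz":0,"spin":0},{"dx":0.004,"dy":-0.0004,"dz":0,"spin":0},{"dx":0.004,"dy":-0.0004,"dz":0,"spin":0}])

```text
clock: 9.3
tcp_pos: [0.4985, 0.1312, 0.0764]
orientation: [0.473, -0.471, 0.527, -0.526]
ft_force: [0.1, 0.2, -1.6]
finger_gap: 0.0196
```

>>> jog_arm(targets=[{"dx":0.002,"dy":-0.0002,"dz":0,"spin":0},{"dx":0.004,"dy":-0.0004,"dz":0,"spin":0},{"dx":0.004,"dy":-0.0004,"dz":0,"spin":0}])

```text
clock: 9.68
tcp_pos: [0.502, 0.1308, 0.0763]
orientation: [0.473, -0.471, 0.527, -0.526]
ft_force: [-3.4, 0.3, 0.3]
finger_gap: 0.0194
```

>>> jog_arm(targets=[{"dx":0.001,"dy":-0.0001,"dz":0,"spin":0},{"dx":0.0015,"dy":-0.0002,"dz":0,"spin":0},{"dx":0.0015,"dy":-0.0002,"dz":0,"spin":0}])

```text
clock: 10.05
tcp_pos: [0.5031, 0.1307, 0.0762]
orientation: [0.473, -0.472, 0.527, -0.526]
ft_force: [-4.9, 0.6, 0.0]
finger_gap: 0.0196
```

```bash
python3 st.py
```

```text
clk 10.05 [0.50308634 0.13068435 0.07620844] F [-4.9  0.6  0. ] T [0.11 0.87 0.07] gap 0.0196 block yaw -6.23 jig x -0.0738 y 0.0027 j [-0.64  0.63  0.53  2.   -0.52  0.64 -1.45] tilt [-0.003 -1.    -0.001]
```

The force rises about 1.4 N per mm, which is the sprung slats. I'll ease back to nearly zero force, set the block down and release.

>>> jog_arm(targets=[{"dx":-0.0012,"dy":0.0001,"dz":-0.0002,"spin":0},{"dx":-0.0023,"dy":0.0002,"dz":-0.0004,"spin":0},{"dx":-0.0023,"dy":0.0002,"dz":-0.0004,"spin":0},{"dx":-0.0023,"dy":0.0002,"dz":-0.0004,"spin":0}])

```text
clock: 10.55
tcp_pos: [0.5013, 0.1309, 0.076]
orientation: [0.473, -0.471, 0.527, -0.526]
ft_force: [-1.2, -0.6, 0.5]
finger_gap: 0.0192
```

```bash
python3 st.py
```

```text
clk 10.55 [0.50132844 0.13085304 0.07598727] F [-1.2 -0.6  0.5] T [-0.01  0.11  0.13] gap 0.0192 block yaw -6.23 jig x -0.0755 y 0.0027 j [-0.64  0.63  0.53  2.01 -0.52  0.64 -1.45] tilt [-0.003 -1.     0.   ]
```

>>> jog_arm(targets=[{"dx":0,"dy":0,"dz":0,"spin":0},{"dx":0,"dy":0,"dz":0,"spin":0},{"dx":0,"dy":0,"dz":0,"spin":0},{"dx":0,"dy":0,"dz":0,"spin":0}], hand=0.06)

```text
clock: 11.05
tcp_pos: [0.5014, 0.1308, 0.076]
orientation: [0.473, -0.471, 0.527, -0.526]
ft_force: [0.7, 0.3, 0.4]
finger_gap: 0.0603
```

```bash
python3 st.py; python3 - <<'E'
from h import *
a=manip.snapshot("side")
x=np.clip(a[220:410,150:400].astype(float)*1.3,0,255).astype(np.uint8);cv2.imwrite("pics/s3.png",cv2.resize(x[:,:,::-1],None,fx=3,fy=3,interpolation=cv2.INTER_CUBIC))
E
```

```text
clk 11.05 [0.50136049 0.13077474 0.07596848] F [0.7 0.3 0.4] T [0.   0.02 0.01] gap 0.0603 block yaw -6.23 jig x -0.0755 y 0.0026 j [-0.64  0.63  0.53  2.01 -0.52  0.64 -1.45] tilt [-0.003 -1.     0.   ]
```

View pics/s3.png

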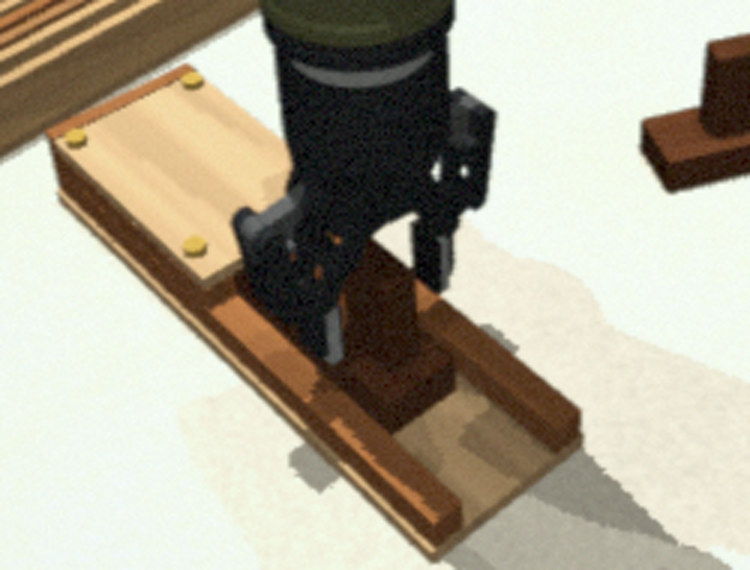

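The picture shows the block flat in the channel, its tail at about (395,425)–(455,375), and both fingers clear of the grip. I'll lift away and back.

>>> jog_arm(targets=[{"dx":0,"dy":0,"dz":0.02,"spin":0},{"dx":0,"dy":0,"dz":0.05,"spin":0},{"dx":0,"dy":0,"dz":0.09,"spin":0},{"dx":0,"dy":0,"dz":0.13,"spin":0},{"dx":0,"dy":-0.04,"dz":0.16,"spin":0},{"dx":0,"dy":-0.08,"dz":0.16,"spin":0},{"dx":0,"dy":-0.12,"dz":0.16,"spin":0},{"dx":0,"dy":-0.16,"dz":0.16,"spin":0},{"dx":0,"dy":-0.2,"dz":0.16,"spin":0},{"dx":0,"dy":-0.2,"dz":0.16,"spin":0}])

```text
clock: 12.35
tcp_pos: [0.5008, -0.0728, 0.2364]
orientation: [0.471, -0.47, 0.528, -0.528]
ft_force: [0.0, 0.6, -0.0]
finger_gap: 0.0599
```

```bash
python3 st.py; python3 - <<'E'
from h import *
a=manip.snapshot("side");b=manip.snapshot("top")
x=np.clip(a[220:410,150:400].astype(float)*1.3,0,255).astype(np.uint8);cv2.imwrite("pics/s4.png",cv2.resize(x[:,:,::-1],None,fx=3,fy=3,interpolation=cv2.INTER_CUBIC))
x=np.clip(b.astype(float)*2,0,255).astype(np.uint8);cv2.imwrite("pics/t4.png",x[:,:,::-1])
E
```

```text
clk 12.35 [ 0.50081513 -0.07281479  0.2364027 ] F [ 0.   0.6 -0. ] T [0.05 0.   0.  ] gap 0.0599 block yaw -6.57 jig x -0.0540 y -0.1999 j [-0.39  0.41  0.71  1.85 -0.32  1.   -1.23] tilt [-0.002 -1.     0.001]
```

View pics/s4.png

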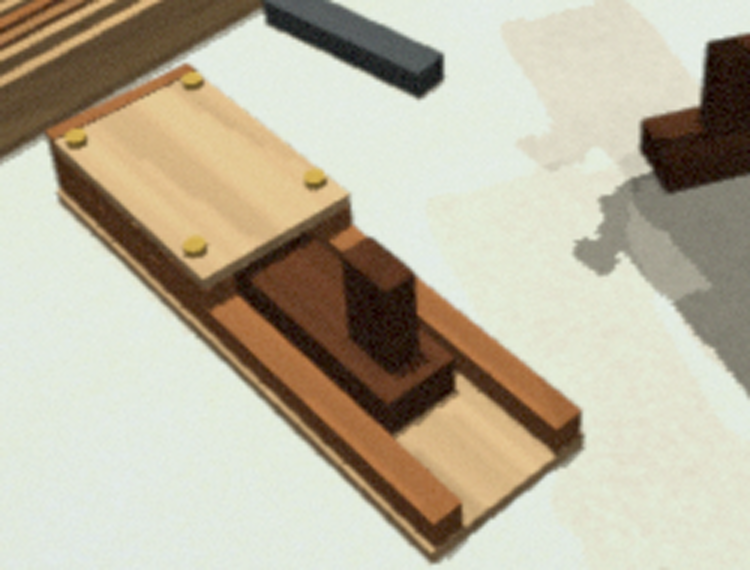

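View pics/t4.png

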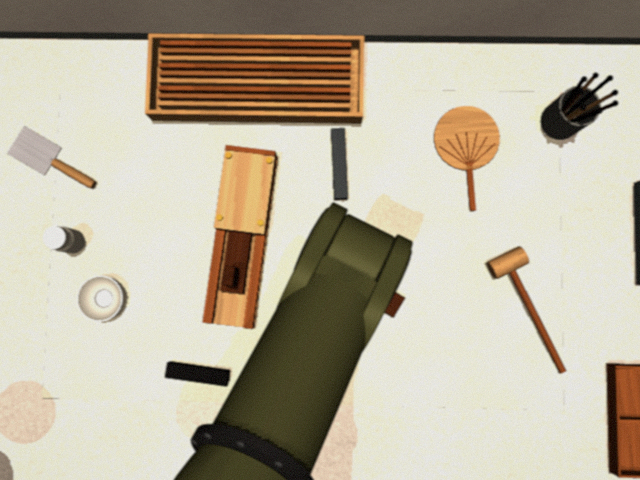

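```bash
python3 - <<'E'
from h import *
O=np.array([.4966,.1287]);a=np.radians(-6.2);u=np.array([np.cos(a),np.sin(a)]);v=np.array([-u[1],u[0]])
g=lambda x,y:(x/3+150-.3,y/3+220-.3)
for z,x,y in((.036,387,402),(.036,456,360),(.096,342,248),(.096,365,237),(.096,415,267),(.096,392,286)):
    p=ray("side",g(x,y),z)[:2];print(-.08+(p-O)@u,(p-O)@v)
manip.finish_job()
E
```

```text
-0.10522040260974919 0.02264239711347829
-0.10821135664381965 -0.019444141962942824
-0.057662581748623265 0.0079846684309568
-0.05931385587667019 -0.0049360299565264915
-0.09174043654487771 -0.009413966144007722
-0.09389632586425281 0.006610254756380753
the job is handed in; nothing more can be done
```

The packing block is lying flat in the channel, plain end first under the roof and up against the slats. I let go of it, lifted clear and handed the job in at about 12.5 s.

- **Contact:** sliding was free until the grip's centre was about 77 mm before the jig's origin. The push then rose about 1.4 N per mm to a peak of 4.9 N, which matches the sprung slats (1.5 N/mm). That puts the slats' face roughly 23 mm inside the roof's edge, within the stated 20–65 mm. I eased back to about 1.2 N before opening the fingers.
- **Last pictures:** the block's tail is at jig x ≈ -107 mm and its grip at about -76 mm, centred to within about 2 mm, both as expected.
- **Robot:** it is touching nothing, with the wrist force near zero.
- **Not confirmed:** the contact itself is hidden under the roof, so it rests on force and position only. The shorter bar was never touched, but the arm hid most of it in the last top view and I took no final measurement of it.

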